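# Hang the green pail on the two-prong hook stand

### The job

The small green pail stands on the table with its wire handle folded down. With the pail still standing there, lift the handle upright, then hang the pail by its handle across both prongs of the hook stand, let go and leave it hanging still and level. Do not tip the pail over, and leave the blue pail where it is.

Things in the scene. Friction and masses are not known exactly. Their poses are not given: they have to be found in the camera images.
- green_pail: Loose green round pail, 90 mm across the rim, 70 mm at the foot, 75 mm high, 0.25 kg. Origin: centre of its underside, z up. Its bail (swing handle, a U of 7 mm wire) pivots 66 mm above the origin about the pail's y axis; legs 80 mm long at y = -54 and +54 mm, joined by a bar. It starts folded to the pail's -x side (roughly towards the robot), the bar out beyond the rim over free air.
- green_bail (a joint): Swing angle of the green pail's bail (rad): 0 = upright over the pail, +1.57 = level towards the pail's -x side; range -1.5 to 1.5; folded it starts at 1.2 to 1.45. Light hinge with a little friction: it stays at any angle where it is left, and less than 1 N at the bar swings it.
- green_grip (a point): Middle of the bail's bar, on its axis, 80 mm from the pivots, inside a wooden sleeve 11 mm thick and 24 mm long. Its y axis runs along the bar, z from the pivots to the bar. With the bail upright it is 146 mm above the pail's underside.
- hook_stand: Fixed stand, origin at table height under the hook seat, z up. Foot plate x -50 to +115, y -75 to +75 mm, 13 mm high. Two steel prongs, 8 mm thick, at y = -30 and +30 mm (52 mm free between) run from posts at x = +90 mm to the -x side (towards the robot). Highest: upturned tips at x = -32 mm, 202 mm high; prongs behind the seat 192 mm.
- hook_seat (a point): On the stand's axes, 182 mm up: where the bar's middle lies once hung, bar along y, pail's underside then 36 mm above the table. Both prongs dip to a trough here (flat 16 mm, sloping flanks to x = -28 and +28 mm). Bring the pail in from the -x side, bar above the tips, rim below the prongs, bail legs outside them, then lower at x = 0.
- blue_pail: The other pail, same shape and size with a folded bail, painted blue; to be left alone. Origin: centre of its underside.
Things that resemble listed ones, but are neither listed nor needed, are in the scene too. There is more than one size of the green_pail; the job needs the largest.

How it is judged:
By the outcome, as a careful person would: the job done as asked, in the order asked, and still so for the second after the job is handed in, with the robot touching nothing.
It also fails if it takes over 62 s, if anything falls off the work surface, if the arm or the gripper's body presses on something with over 40 N, if the wrist force passes 120 N, or if a joint passes its speed limit or range.

### The arm

A 6-joint arm with a two-finger parallel gripper is mounted at the origin on a cart in front of the work surface, level with it; the furniture and walls round the work are solid. World frame = base frame: x ahead of the robot, y to its left, z up, the work surface at z = 0. Lengths are in m, angles in rad, forces in N, time in s.
With the tool pointing down it reaches from about 0.35 to 0.725 m from the base axis. Payload 6 kg.
Tool frame: the origin (TCP) lies at the very end of the fingers, on their centre line; the grasp point (between the pads) lies 19 mm behind it; z points along the fingers, y is the line along which they close (so a half turn about z gives the same grasp; the last joint's range is limited). The gripper opens to 85 mm and grips with 20 to 120 N. Pads are 22 mm wide; open, the fingers measure 114 mm over their backs; the gripper's body (76 mm by 85 mm) begins 54 mm behind the grasp point. The pads swing forward as they close: fully open they stand 13 mm farther back than shut.
Start: joints at [1.619, 0.04, 0.085, 0, -1.615, -0.334], TCP at [0.169, 0.576, 0.231] pointing down, gripper open.
Joint ranges: [-2.56, 2.56], [-1.29, 2.01], [-1.08, 1.49], [-3.29, 1.98], [-2.81, -0.18], [-2.99, 2.99]. Speed limits (rad/s): [2.57, 2.57, 3.01, 3.14, 3.14, 3.14].

### API

Orientations are given as [roll, pitch, yaw] about the fixed x, y, z axes, in that order (R = Rz(yaw) Ry(pitch) Rx(roll)).
In Python, from station import * gives the robot as it stands.
- The arm moves only by the tool send_rows, never from a script. Its argument "series" is a list of rows, each an object of numbers: "claw": the opening, from -1 (shut) to 1 (fully open); "tx", "ty", "tz": the shift along the tool's x, y, z in units of 0.4 m (1.0 is 0.4 m); "rx", "ry", "rz": the turn, a rotation vector about the tool's x, y, z in units of pi/2 rad (1.0 is pi/2 rad). A call has 1 to 10 rows; each row is the pose to reach, as a shift and turn from the pose commanded when the call began, along the tool's axes at that moment; what a row does not reach only later rows make up. A row lasts 1/10 s, in which the tool goes at most 50 mm and 8.59 degrees, less where a joint would pass 70% of its speed; a pose out of reach is approached as far as the arm can. A call with a number of a shift or a turn outside -1 to 1 is refused whole. A call with a gripper value outside its range is refused whole. The fingers move at their own pace and stop on an object; the grip force is fixed at half the most. Time passes only in rows, so rows that repeat a pose let the fingers close. It gives the time, the measured TCP pose, the force, the opening and the grip force at its end, in the units of the state.
- get_obs(): the state, without advancing time (a new reading comes with each control period).
- camera(name): name is "scene" or "top"; returns the picture (480x640x3 uint8, red, green, blue); there is no depth.
- camera_info(name): a dict with "intrinsics" (3x3 intrinsics, pixels), "k1" (the pictures are not rectified: a ray, as slopes to the right and down, at radius r is drawn at 1 + k1 r^2 times it, then the intrinsics apply), "pose" (4x4, takes a point from camera to world coordinates). Camera axes: x right, y down, z forward; pixel columns grow to the right and rows downward; lengths in m; the calibration is good to about 2 mm. A picture is of the moment at which its call begins. camera_info takes no time and is no camera call.
- hand_in(): hands the job in; it is judged then, once.
Trained networks look in the newest picture that a camera, given by its name, has taken for a name from the list of things; names that differ only in an ending like _2 or _b are one class to them, and where a whole thing is asked for, a point or a joint stands for the part that bears it (a point fixed in the world has none). Each returns a list of dicts, best first, with "p" (0 to 1); they miss things now and then, are a little off and sometimes report something else, mostly with a low value. They report only what shows in the picture. A call takes as long as a camera call. They do not tell look-alikes from the thing itself.
- cut_out(camera, name): "region" (480x640 bool, what is visible of it) and "extent" ([centre column, centre row, width, height] in pixels, round what is visible of it).
The state is a dict: "clock": time; "q": joint angles; "qvel": joint speeds; "effort": joint torques, N m; "tcp_pos": TCP position; "tool_rot": TCP orientation; "force": force on the tool from outside, world axes, zero at the start; "wrist_torque": the same for the moment, N m; "width": opening from 0.0 (shut) to 1.0 (fully open); "gripper_force": force on a finger pad.
Only numpy, scipy, OpenCV 4.12 (cv2) and the standard library are available. Lean on these libraries where they do the work, as an engineer would, in place of code of your own. Each camera call takes 0.05 s, during which the arm holds its last target. There are 200 camera calls.

## Working session

There is one attempt and no reset: what is moved stays moved. The work goes in short steps, Python scripts to look and compute and a tool call to move; the robot and the scene stay as the last step left them, time stands still between calls to the robot, and variables do not carry over. Pictures are saved under pics/ and viewed, at most 10 in all, crops included, and the job is handed in when it is done.

Besides the shell and the picture viewer there is one more tool, called after "Request:" as name(argument=value, ...), one argument or row to a line, values as JSON. send_rows: Moves the arm, as the interface text tells. Shifts and turns lie within -1 to 1; 1 stands for 0.4 m of shift or pi/2 rad of turn. Its arguments: {"type":"object","properties":{"series":{"type":"array","items":{"type":"object","properties":{"claw":{"type":"number"},"tx":{"type":"number"},"ty":{"type":"number"},"tz":{"type":"number"},"rx":{"type":"number"},"ry":{"type":"number"},"rz":{"type":"number"}}}}},"required":["series"]}

```bash
ls; mkdir -p pics
python3 - <<'E'
from station import *
import cv2,numpy as np
for c in ["scene","top"]:
    im=camera(c); cv2.imwrite(f"pics/{c}0.png",im[:,:,::-1])
    i=camera_info(c); print(c,np.round(i["intrinsics"],1).tolist(),i["k1"],np.round(i["pose"],3).tolist())
    for n in ["green_pail","green_grip","hook_stand","blue_pail"]:
        for d in cut_out(c,n): print(n,round(d["p"],2),np.round(d["extent"],0))
print(get_obs())
E
```

```text
pics
scene [[510.1, 0.0, 321.2], [0.0, 510.1, 243.4], [0.0, 0.0, 1.0]] 0.02287756647252195 [[0.867, -0.365, 0.338, 0.275], [-0.497, -0.615, 0.611, -0.754], [-0.015, -0.699, -0.715, 0.854], [0.0, 0.0, 0.0, 1.0]]
green_pail 0.89 [381. 417.  52.  46.]
green_pail 0.77 [328. 353.  77.  62.]
green_pail 0.59 [433. 365.  33.  61.]
green_grip 0.78 [319. 346.  60.  57.]
green_grip 0.64 [383. 404.  52.  24.]
green_grip 0.51 [435. 361.  13.  50.]
blue_pail 0.64 [281. 268.  71.  50.]
blue_pail 0.59 [317. 346.  58.  64.]
top [[448.1, 0.0, 312.3], [0.0, 448.1, 234.2], [0.0, 0.0, 1.0]] -0.04314339759686653 [[-0.014, -0.992, 0.123, 0.494], [-1.0, 0.015, 0.01, -0.101], [-0.011, -0.123, -0.992, 1.151], [0.0, 0.0, 0.0, 1.0]]
green_pail 0.67 [462. 265.  25.  33.]
green_pail 0.67 [453. 214.  40.  27.]
green_pail 0.59 [405. 272.  52.  55.]
green_grip 0.67 [406. 280.  48.  41.]
green_grip 0.53 [457. 215.  27.  19.]
green_grip 0.48 [464. 266.  24.  32.]
hook_stand 0.58 [178. 246.  72.  69.]
blue_pail 0.66 [320. 266.  45.  56.]
{'clock': 0.5, 'q': array([ 1.61867590e+00,  4.02226341e-02,  8.47779212e-02, -3.77814082e-05,
       -1.61544930e+00, -3.33718512e-01]), 'qvel': array([-0.00072699, -0.00249043,  0.00233324, -0.00111528,  0.00250634,
       -0.00080773]), 'effort': array([ 2.09277154e-03, -3.67539704e+01,  3.47159028e+01,  6.92756027e+00,
       -1.13140457e-03, -3.11043777e-07]), 'tcp_pos': array([0.16912918, 0.57565437, 0.2312288 ]), 'tool_rot': array([ 3.14148799e+00,  3.66250960e-06, -2.85837250e-01]), 'force': array([-0.21841946,  0.48776121,  0.08519355]), 'wrist_torque': array([-0.0204363 ,  0.0293854 ,  0.00652154]), 'gripper_force': 0.0, 'width': 1.001231305199285}
```

View pics/top0.png

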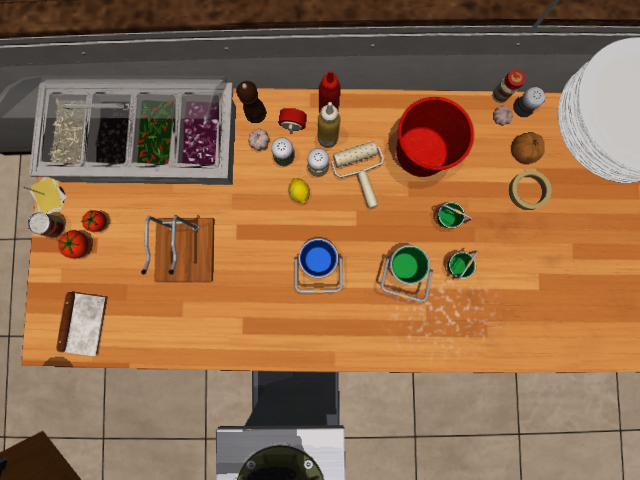

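View pics/scene0.png

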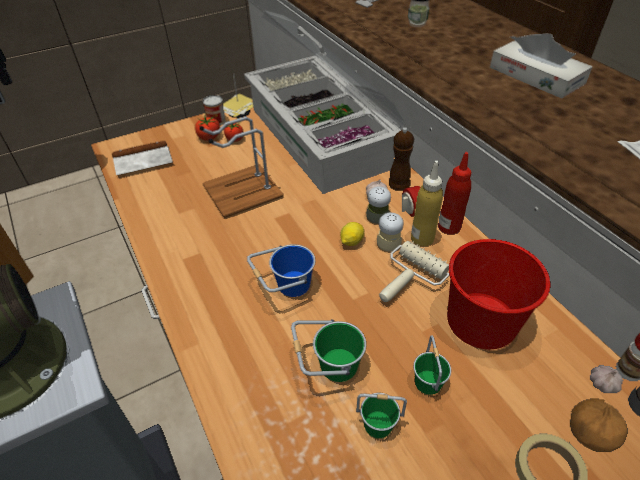

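Three green pails show in the top view: large at (409,265), and smaller ones at (451,215) and (461,264). The one at (409,265) has the largest rim and matches the blue pail in size, so it is the target (scene view: 340,348). The stand is at about (180,248) in the top view. Next I'll confirm with enlarged crops.

Run:
```python
import cv2,numpy as np
def crop(f,u,v):
    im=cv2.imread(f"pics/{f}0.png"); c=im[v:v+75,u:u+100]
    c=cv2.resize(c,(400,300),interpolation=cv2.INTER_CUBIC)
    for k in range(0,100,10):
        cv2.line(c,(k*4,0),(k*4,5 if k%50 else 12),(0,0,255),1)
        if k<75: cv2.line(c,(0,k*4),(5 if k%50 else 12,k*4),(0,0,255),1)
    cv2.rectangle(c,(0,0),(399,299),(0,0,0),1)
    return c
m=np.vstack([np.hstack([crop("top",360,235),crop("top",130,210)]),np.hstack([crop("scene",280,310),crop("scene",190,140)])])
cv2.imwrite("pics/crop.png",m)
```

```text
(no output)
```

View pics/crop.png

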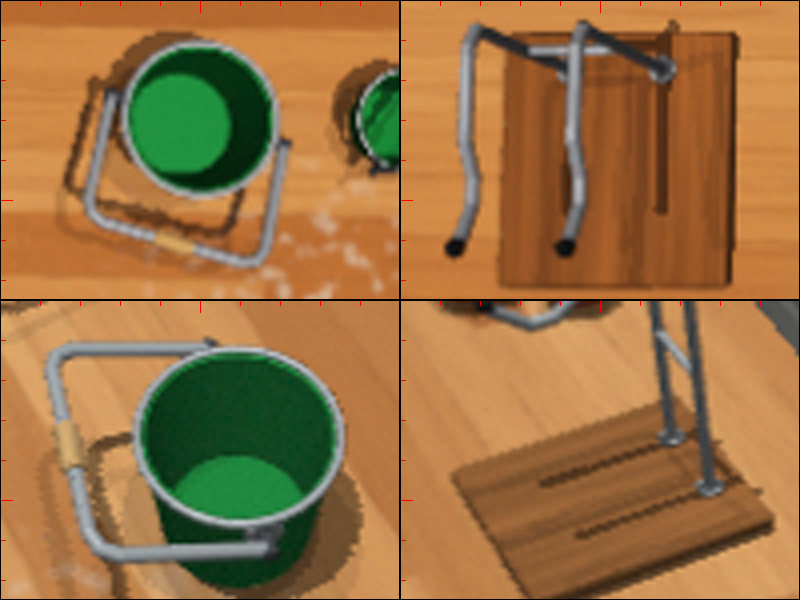

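```bash
cat > h.py <<'E'
from station import *
import numpy as np, cv2
from scipy.optimize import least_squares
from scipy.spatial.transform import Rotation as R
def proj(c,P):
    i=camera_info(c); T=np.linalg.inv(i["pose"]); P=np.atleast_2d(P)@T[:3,:3].T+T[:3,3]
    s=P[:,:2]/P[:,2:]; s=s*(1+i["k1"]*(s**2).sum(1,keepdims=True)); K=i["intrinsics"]
    return s*[K[0,0],K[1,1]]+K[:2,2]
def pts(x,y,yaw,L,z=0):
    return np.array(L)@R.from_euler('z',yaw).as_matrix().T+[x,y,z]
def bail(a): return [-.08*np.sin(a),0,.066+.08*np.cos(a)]
E
python3 - <<'E'
from h import *
f=lambda u,v,x,y:[u+x/4-.37,v+y/4-.37]
def rp(p):
    x,y,w,a=p
    A=pts(x,y,w,[[0,0,.075],bail(a),[0,.057,.066],[0,-.057,.066]])
    B=pts(x,y,w,[[0,0,.075],bail(a)])
    return np.r_[(proj("top",A)-[f(360,235,201,118),f(360,235,174,242),f(360,235,112,93),f(360,235,285,143)]).ravel(),
     (proj("scene",B)-[f(280,310,239.5,136),f(280,310,69,145)]).ravel()]
s=least_squares(rp,[.45,-.3,0,1.3]);print(s.x,np.round(s.fun,1))
def rs(p):
    A=pts(*p,[[-.05,.075,.013],[-.05,-.075,.013],[.115,-.075,.013],[.115,.075,.013],[-.033,.03,.200],[-.033,-.03,.200]])
    t=[f(130,210,100,285),f(130,210,329,287),f(130,210,335,33),f(130,210,105,33),f(130,210,55,247),f(130,210,165,247)]
    B=pts(*p,[[-.05,.075,.013],[.115,-.075,.013]])
    return np.r_[(proj("top",A)-t).ravel(),(proj("scene",B)-[f(190,140,54,170),f(190,140,372,222)]).ravel()]
s=least_squares(rs,[.45,.25,0]);print(s.x,np.round(s.fun,1))
E
```

```text
[ 0.54942892 -0.3225358  -0.30635243  1.24141645] [-0.4  0.8 -0.7  0.3 -1.5  0.5  0.6  1.5  1.  -0.2  1.6  0.4]
[ 0.56796341  0.24107734 -0.01506386] [-1.1  0.7  0.   0.5  0.3 -0.3  0.5 -0.2 -0.3  0.7 -0.1  0.8  0.2  0.3
  2.5 -0.9]
```

```bash
cat >> h.py <<'E'
def pose(bar,th,yaw,d=.017):
    X=np.array([np.cos(yaw),np.sin(yaw),0]); Z=np.array([0,0,1.])
    z=np.sin(th)*X-np.cos(th)*Z; y=-(np.cos(th)*X+np.sin(th)*Z); x=np.cross(y,z)
    return np.array(bar)+d*z, np.c_[x,y,z]
def rows(ps):
    o=get_obs(); p0=o["tcp_pos"]; R0=R.from_euler('xyz',o["tool_rot"]).as_matrix()
    for p,Q in ps:
        t=R0.T@(p-p0)/.4; r=R.from_matrix(R0.T@Q).as_rotvec()/(np.pi/2)
        print("t",np.round(t,4),"r",np.round(r,4),"world",np.round(p,3))
G=np.array([.5494,-.3225]); GY=-.306
def bar(a): return pts(G[0],G[1],GY,bail(a))
E
python3 - <<'E'
from h import *
b=bar(1.24); print(b)
rows([pose([.42,.1,.35],0,-.1),pose(b,.7,GY,-.08),pose(b,.7,GY)])
E
```

```text
[ 0.4772521  -0.29970684  0.0919837 ]
t [ 0.937   0.9641 -0.2543] r [ 1.000e-04 -0.000e+00  8.817e-01] world [0.42  0.1   0.333]
t [1.2273 1.8798 0.1953] r [0.3461 0.3531 0.9674] world [ 0.428 -0.284  0.153]
t [1.3835 1.8829 0.3808] r [0.3461 0.3531 0.9674] world [ 0.488 -0.303  0.079]
```

Request:
send_rows(
  series=[
    {"tx": 0.1, "ty": 0.1, "tz": -0.12, "rz": 0.09, "claw": -0.35},
    {"tx": 0.2, "ty": 0.2, "tz": -0.25, "rz": 0.18, "claw": -0.35},
    {"tx": 0.29, "ty": 0.29, "tz": -0.25, "rz": 0.27, "claw": -0.35},
    {"tx": 0.37, "ty": 0.37, "tz": -0.25, "rz": 0.36, "claw": -0.35},
    {"tx": 0.46, "ty": 0.46, "tz": -0.25, "rz": 0.45, "claw": -0.35},
    {"tx": 0.55, "ty": 0.55, "tz": -0.25, "rz": 0.54, "claw": -0.35},
    {"tx": 0.64, "ty": 0.65, "tz": -0.25, "rz": 0.63, "claw": -0.35},
    {"tx": 0.73, "ty": 0.74, "tz": -0.25, "rz": 0.72, "claw": -0.35},
    {"tx": 0.82, "ty": 0.83, "tz": -0.25, "rz": 0.8, "claw": -0.35},
    {"tx": 0.93, "ty": 0.96, "tz": -0.25, "rz": 0.88, "claw": -0.35},
  ],
)

```text
validation failed for argument at $.se...
```

Run:
```python
from h import *
o=get_obs();print(o["tcp_pos"],o["tool_rot"],o["q"],o["width"])
b=bar(1.24)
rows([pose([.40,-.27,.26],.2,GY,0),pose(b,.7,GY,-.08),pose(b,.7,GY)])
```

```text
[0.16912918 0.57565437 0.2312288 ] [ 3.14148799e+00  3.66250960e-06 -2.85837250e-01] [ 1.61867590e+00  4.02226341e-02  8.47779212e-02 -3.77814082e-05
 -1.61544930e+00 -3.33718512e-01] 1.001231305199285
t [ 1.1499  1.8656 -0.0717] r [0.0993 0.1012 1.0092] world [ 0.4  -0.27  0.26]
t [1.2273 1.8798 0.1953] r [0.3461 0.3531 0.9674] world [ 0.428 -0.284  0.153]
t [1.3835 1.8829 0.3808] r [0.3461 0.3531 0.9674] world [ 0.488 -0.303  0.079]
```

Request:
send_rows(
  series=[
    {"claw": -0.35, "tx": 0.1, "ty": 0.1, "tz": -0.12, "rx": 0, "ry": 0, "rz": 0.09},
    {"claw": -0.35, "tx": 0.2, "ty": 0.2, "tz": -0.25, "rx": 0, "ry": 0, "rz": 0.18},
    {"claw": -0.35, "tx": 0.29, "ty": 0.29, "tz": -0.25, "rx": 0, "ry": 0, "rz": 0.27},
    {"claw": -0.35, "tx": 0.37, "ty": 0.37, "tz": -0.25, "rx": 0, "ry": 0, "rz": 0.36},
    {"claw": -0.35, "tx": 0.46, "ty": 0.46, "tz": -0.25, "rx": 0, "ry": 0, "rz": 0.45},
    {"claw": -0.35, "tx": 0.55, "ty": 0.55, "tz": -0.25, "rx": 0, "ry": 0, "rz": 0.54},
    {"claw": -0.35, "tx": 0.64, "ty": 0.65, "tz": -0.25, "rx": 0, "ry": 0, "rz": 0.63},
    {"claw": -0.35, "tx": 0.73, "ty": 0.74, "tz": -0.25, "rx": 0, "ry": 0, "rz": 0.72},
    {"claw": -0.35, "tx": 0.82, "ty": 0.83, "tz": -0.25, "rx": 0, "ry": 0, "rz": 0.8},
    {"claw": -0.35, "tx": 0.93, "ty": 0.96, "tz": -0.25, "rx": 0, "ry": 0, "rz": 0.88},
  ],
)

```text
clock: 1.5
tcp_pos: [0.3905, 0.158, 0.3316]
tool_rot: [-3.141, 0.001, -1.673]
force: [0.8, 0.7, 0.4]
width: 0.324
gripper_force: 0.0
```

Run:
```python
from h import *
b=bar(1.24)
rows([pose([.40,-.27,.26],.2,GY,0),pose(b,.7,GY,-.08),pose(b,.7,GY)])
```

```text
t [ 1.0622 -0.1322  0.1781] r [0.1264 0.0137 0.1295] world [ 0.4  -0.27  0.26]
t [ 1.0906 -0.2055  0.4452] r [0.4436 0.0461 0.1244] world [ 0.428 -0.284  0.153]
t [ 1.1225 -0.3583  0.6308] r [0.4436 0.0461 0.1244] world [ 0.488 -0.303  0.079]
```

Request:
send_rows(
  series=[
    {"claw": -0.35, "tx": 0.1, "ty": 0, "tz": 0, "rx": 0, "ry": 0, "rz": 0},
    {"claw": -0.35, "tx": 0.2, "ty": 0, "tz": 0, "rx": 0, "ry": 0, "rz": 0.03},
    {"claw": -0.35, "tx": 0.3, "ty": -0.02, "tz": 0.02, "rx": 0.03, "ry": 0, "rz": 0.06},
    {"claw": -0.35, "tx": 0.4, "ty": -0.05, "tz": 0.04, "rx": 0.08, "ry": 0.01, "rz": 0.08},
    {"claw": -0.35, "tx": 0.5, "ty": -0.07, "tz": 0.06, "rx": 0.12, "ry": 0.01, "rz": 0.1},
    {"claw": -0.35, "tx": 0.6, "ty": -0.1, "tz": 0.1, "rx": 0.18, "ry": 0.02, "rz": 0.12},
    {"claw": -0.35, "tx": 0.7, "ty": -0.12, "tz": 0.14, "rx": 0.24, "ry": 0.02, "rz": 0.12},
    {"claw": -0.35, "tx": 0.8, "ty": -0.14, "tz": 0.18, "rx": 0.3, "ry": 0.03, "rz": 0.12},
    {"claw": -0.35, "tx": 0.9, "ty": -0.15, "tz": 0.22, "rx": 0.35, "ry": 0.03, "rz": 0.12},
    {"claw": -0.35, "tx": 0.98, "ty": -0.16, "tz": 0.24, "rx": 0.4, "ry": 0.04, "rz": 0.12},
  ],
)

```text
clock: 2.5
tcp_pos: [0.415, -0.2381, 0.2344]
tool_rot: [-2.507, -0.002, -1.864]
force: [0.7, 0.2, 0.0]
width: 0.326
gripper_force: 0.0
```

Request:
send_rows(
  series=[
    {"claw": -0.35, "tx": 0, "ty": 0, "tz": 0, "rx": 0, "ry": 0, "rz": 0},
    {"claw": -0.35, "tx": 0, "ty": 0, "tz": 0, "rx": 0, "ry": 0, "rz": 0},
  ],
)

```text
clock: 2.7
tcp_pos: [0.415, -0.2372, 0.2356]
tool_rot: [-2.511, -0.001, -1.866]
force: [0.7, 0.4, 1.6]
width: 0.326
gripper_force: 0.0
```

Run:
```python
from h import *
o=get_obs();print(o["q"],o["width"])
b=bar(1.24)
rows([pose(b,.7,GY,-.08),pose(b,.7,GY)])
```

```text
[ 0.06495401 -0.96674098 -0.80232884  0.23106935 -1.14617378 -0.39131617] 0.3260834756742778
t [0.1026 0.0688 0.2051] r [0.0441 0.0037 0.0058] world [ 0.428 -0.284  0.153]
t [0.1041 0.052  0.447 ] r [0.0441 0.0037 0.0058] world [ 0.488 -0.303  0.079]
```

Request:
send_rows(
  series=[
    {"claw": -0.35, "tx": 0.05, "ty": 0.035, "tz": 0.07, "rx": 0.04, "ry": 0, "rz": 0},
    {"claw": -0.35, "tx": 0.1, "ty": 0.07, "tz": 0.14, "rx": 0.044, "ry": 0.004, "rz": 0.006},
    {"claw": -0.35, "tx": 0.103, "ty": 0.069, "tz": 0.205, "rx": 0.044, "ry": 0.004, "rz": 0.006},
    {"claw": -0.35, "tx": 0.103, "ty": 0.069, "tz": 0.205, "rx": 0.044, "ry": 0.004, "rz": 0.006},
    {"claw": -0.35, "tx": 0.103, "ty": 0.069, "tz": 0.205, "rx": 0.044, "ry": 0.004, "rz": 0.006},
  ],
)

```text
clock: 3.2
tcp_pos: [0.4295, -0.2827, 0.1536]
tool_rot: [-2.443, -0.001, -1.873]
force: [1.1, -0.4, 0.4]
width: 0.321
gripper_force: 0.0
```

Run:
```python
from h import *
o=get_obs();print(o["q"],o["width"])
b=bar(1.24)
rows([pose(b,.7,GY,-.03),pose(b,.7,GY)])
im=camera("scene")[270:420,240:440]; cv2.imwrite("pics/s1.png",cv2.resize(im,(800,600),interpolation=2)[:,:,::-1])
```

```text
[-0.09882869 -0.90810417 -0.9346759   0.17315385 -0.86322723 -0.2691738 ] 0.3206011983470869
t [0.0047 0.0023 0.1245] r [0.0007 0.0009 0.0023] world [ 0.459 -0.294  0.115]
t [0.0048 0.0021 0.242 ] r [0.0007 0.0009 0.0023] world [ 0.488 -0.303  0.079]
```

View pics/s1.png

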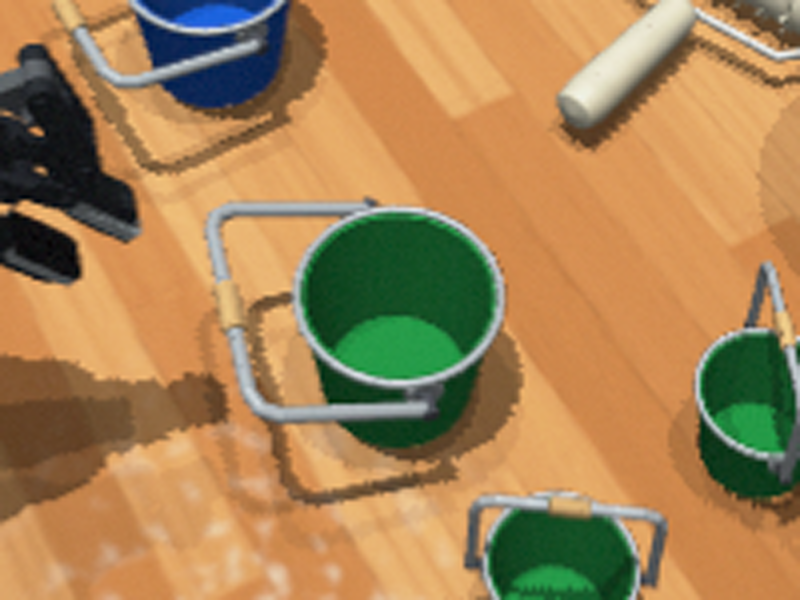

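The gripper (crop 80,230) is behind and above the sleeve (230,303), jaws roughly aligned with it. The pail is untouched. I'll go in now.

Request:
send_rows(
  series=[
    {"claw": -0.35, "tx": 0.005, "ty": 0.002, "tz": 0.06, "rx": 0, "ry": 0, "rz": 0},
    {"claw": -0.35, "tx": 0.005, "ty": 0.002, "tz": 0.12, "rx": 0, "ry": 0, "rz": 0},
    {"claw": -0.35, "tx": 0.005, "ty": 0.002, "tz": 0.17, "rx": 0, "ry": 0, "rz": 0},
    {"claw": -0.35, "tx": 0.005, "ty": 0.002, "tz": 0.21, "rx": 0, "ry": 0, "rz": 0},
    {"claw": -0.35, "tx": 0.005, "ty": 0.002, "tz": 0.242, "rx": 0, "ry": 0, "rz": 0},
    {"claw": -0.35, "tx": 0.005, "ty": 0.002, "tz": 0.242, "rx": 0, "ry": 0, "rz": 0},
    {"claw": -0.35, "tx": 0.005, "ty": 0.002, "tz": 0.242, "rx": 0, "ry": 0, "rz": 0},
  ],
)

```text
clock: 3.95
tcp_pos: [0.4879, -0.3034, 0.0799]
tool_rot: [-2.441, -0.001, -1.873]
force: [0.0, -0.0, 0.5]
width: 0.325
gripper_force: 0.0
```

Run:
```python
from h import *
o=get_obs();print(o["q"],o["width"])
for a in np.linspace(1.24,0,11)[1:]: rows([pose(bar(a),.7*a/1.24,GY)])
im=camera("scene")[270:420,240:440]; cv2.imwrite("pics/s2.png",cv2.resize(im,(800,600),interpolation=2)[:,:,::-1])
```

```text
[-0.14904884 -0.60920309 -0.92539322  0.18580737 -0.56748569 -0.27443663] 0.3249973335356933
t [-0.0007 -0.0171 -0.0103] r [-0.0451  0.0009  0.002 ] world [ 0.49  -0.304  0.087]
t [-0.0006 -0.0374 -0.0191] r [-0.0897  0.0008  0.002 ] world [ 0.494 -0.305  0.095]
t [-0.0006 -0.0586 -0.0253] r [-0.1342  0.0008  0.0021] world [ 0.499 -0.307  0.103]
t [-0.0005 -0.0804 -0.0286] r [-0.1788  0.0007  0.0021] world [ 0.504 -0.308  0.109]
t [-0.0005 -0.1023 -0.0291] r [-0.2234  0.0006  0.0021] world [ 0.511 -0.31   0.115]
t [-0.0004 -0.1241 -0.0267] r [-0.2679  0.0005  0.0022] world [ 0.518 -0.312  0.12 ]
t [-0.0003 -0.1454 -0.0214] r [-0.3125  0.0005  0.0022] world [ 0.525 -0.315  0.124]
t [-0.0002 -0.1657 -0.0135] r [-0.3571  0.0004  0.0022] world [ 0.533 -0.317  0.127]
t [-0.0002 -0.1848 -0.003 ] r [-4.016e-01  3.000e-04  2.200e-03] world [ 0.541 -0.32   0.128]
t [-1.000e-04 -2.024e-01  1.000e-02] r [-4.462e-01  2.000e-04  2.200e-03] world [ 0.549 -0.322  0.129]
```

View pics/s2.png

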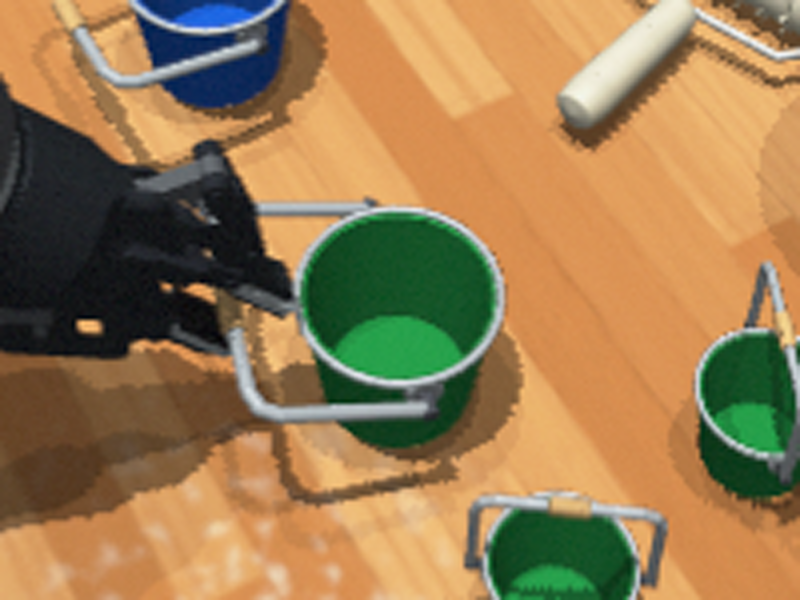

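The jaws straddle the sleeve (crop 230,300) and the pail hasn't moved. Next I swing the bail up along its arc.

Request:
send_rows(
  series=[
    {"claw": -0.35, "tx": 0, "ty": -0.009, "tz": -0.005, "rx": -0.022, "ry": 0, "rz": 0},
    {"claw": -0.35, "tx": 0, "ty": -0.017, "tz": -0.01, "rx": -0.045, "ry": 0, "rz": 0},
    {"claw": -0.35, "tx": 0, "ty": -0.027, "tz": -0.015, "rx": -0.067, "ry": 0, "rz": 0},
    {"claw": -0.35, "tx": 0, "ty": -0.037, "tz": -0.019, "rx": -0.09, "ry": 0, "rz": 0},
    {"claw": -0.35, "tx": 0, "ty": -0.048, "tz": -0.022, "rx": -0.112, "ry": 0, "rz": 0},
    {"claw": -0.35, "tx": 0, "ty": -0.059, "tz": -0.025, "rx": -0.134, "ry": 0, "rz": 0},
    {"claw": -0.35, "tx": 0, "ty": -0.07, "tz": -0.027, "rx": -0.156, "ry": 0, "rz": 0},
    {"claw": -0.35, "tx": 0, "ty": -0.08, "tz": -0.029, "rx": -0.179, "ry": 0, "rz": 0},
    {"claw": -0.35, "tx": 0, "ty": -0.091, "tz": -0.029, "rx": -0.2, "ry": 0, "rz": 0},
    {"claw": -0.35, "tx": 0, "ty": -0.102, "tz": -0.029, "rx": -0.223, "ry": 0, "rz": 0},
  ],
)

```text
clock: 5.0
tcp_pos: [0.5101, -0.3108, 0.1156]
tool_rot: [-2.791, -0.0, -1.874]
force: [0.0, 0.1, -0.2]
width: 0.326
gripper_force: 0.2
```

Run:
```python
from h import *
for a in np.linspace(.62,0,6)[1:]: rows([pose(bar(a),.7*a/1.24,GY)])
```

```text
t [-0.0016 -0.0217 -0.0039] r [-0.0448  0.0003  0.0017] world [ 0.518 -0.312  0.12 ]
t [-0.0016 -0.0434 -0.0062] r [-0.0894  0.0002  0.0017] world [ 0.525 -0.315  0.124]
t [-0.0015 -0.0653 -0.0058] r [-0.1339  0.0002  0.0017] world [ 0.533 -0.317  0.127]
t [-0.0015 -0.0868 -0.0024] r [-1.785e-01  1.000e-04  1.700e-03] world [ 0.541 -0.32   0.128]
t [-0.0014 -0.1078  0.0037] r [-0.2231  0.      0.0017] world [ 0.549 -0.322  0.129]
```

Request:
send_rows(
  series=[
    {"claw": -0.35, "tx": 0, "ty": -0.011, "tz": -0.002, "rx": -0.022, "ry": 0, "rz": 0},
    {"claw": -0.35, "tx": 0, "ty": -0.022, "tz": -0.004, "rx": -0.045, "ry": 0, "rz": 0},
    {"claw": -0.35, "tx": 0, "ty": -0.033, "tz": -0.005, "rx": -0.067, "ry": 0, "rz": 0},
    {"claw": -0.35, "tx": 0, "ty": -0.043, "tz": -0.006, "rx": -0.09, "ry": 0, "rz": 0},
    {"claw": -0.35, "tx": 0, "ty": -0.055, "tz": -0.006, "rx": -0.112, "ry": 0, "rz": 0},
    {"claw": -0.35, "tx": 0, "ty": -0.065, "tz": -0.006, "rx": -0.134, "ry": 0, "rz": 0},
    {"claw": -0.35, "tx": 0, "ty": -0.076, "tz": -0.004, "rx": -0.156, "ry": 0, "rz": 0},
    {"claw": -0.35, "tx": 0, "ty": -0.087, "tz": -0.002, "rx": -0.179, "ry": 0, "rz": 0},
    {"claw": -0.35, "tx": 0, "ty": -0.097, "tz": 0.001, "rx": -0.2, "ry": 0, "rz": 0},
    {"claw": -0.35, "tx": 0, "ty": -0.108, "tz": 0.004, "rx": -0.223, "ry": 0, "rz": 0},
  ],
)

```text
clock: 6.0
tcp_pos: [0.5494, -0.3231, 0.1288]
tool_rot: [-3.141, -0.001, -1.874]
force: [0.4, -0.6, -0.8]
width: 0.323
gripper_force: 0.1
```

Request:
send_rows(
  series=[
    {"claw": -0.45, "tx": 0, "ty": 0, "tz": 0, "rx": 0, "ry": 0, "rz": 0},
    {"claw": -0.55, "tx": 0, "ty": 0, "tz": 0, "rx": 0, "ry": 0, "rz": 0},
    {"claw": -0.62, "tx": 0, "ty": 0, "tz": 0, "rx": 0, "ry": 0, "rz": 0},
  ],
)

```text
clock: 6.3
tcp_pos: [0.5489, -0.3231, 0.1275]
tool_rot: [-3.141, -0.0, -1.875]
force: [0.4, -0.4, 0.2]
width: 0.19
gripper_force: 0.0
```

Run:
```python
from h import *
o=get_obs();print(o["tcp_pos"],o["tool_rot"],o["width"],o["q"])
rows([pose(bar(0),0,GY)])
A=camera("scene")[250:400,260:460]; B=camera("top")[190:340,320:520]
cv2.imwrite("pics/s3.png",np.hstack([cv2.resize(x,(400,300),interpolation=2) for x in (A,B)])[:,:,::-1])
```

```text
[ 0.54886769 -0.32313466  0.1275081 ] [-3.14090448e+00 -4.26368644e-04 -1.87458929e+00] 0.19000810487865338 [-2.18183747e-01  1.48858227e-01  1.21165906e-02  4.88250171e-04
 -1.43340551e+00 -8.56757783e-02]
t [-0.0019 -0.0008 -0.0037] r [-0.0004 -0.0003  0.0014] world [ 0.549 -0.322  0.129]
```

View pics/s3.png

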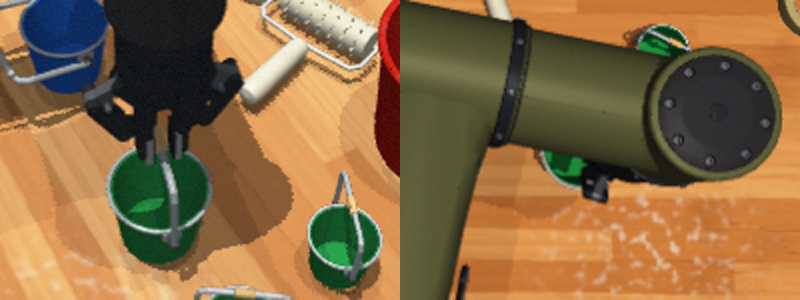

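The bail stands upright between the fingers (left tile 165,150) and the pail is upright in place. I'll close the gripper and lift slowly.

Request:
send_rows(
  series=[
    {"claw": -1, "tx": 0, "ty": 0, "tz": 0, "rx": 0, "ry": 0, "rz": 0},
    {"claw": -1, "tx": 0, "ty": 0, "tz": 0, "rx": 0, "ry": 0, "rz": 0},
    {"claw": -1, "tx": 0, "ty": 0, "tz": 0, "rx": 0, "ry": 0, "rz": 0},
    {"claw": -1, "tx": 0, "ty": 0, "tz": 0, "rx": 0, "ry": 0, "rz": 0},
    {"claw": -1, "tx": 0, "ty": 0, "tz": -0.01, "rx": 0, "ry": 0, "rz": 0},
    {"claw": -1, "tx": 0, "ty": 0, "tz": -0.02, "rx": 0, "ry": 0, "rz": 0},
    {"claw": -1, "tx": 0, "ty": 0, "tz": -0.04, "rx": 0, "ry": 0, "rz": 0},
    {"claw": -1, "tx": 0, "ty": 0, "tz": -0.06, "rx": 0, "ry": 0, "rz": 0},
    {"claw": -1, "tx": 0, "ty": 0, "tz": -0.08, "rx": 0, "ry": 0, "rz": 0},
    {"claw": -1, "tx": 0, "ty": 0, "tz": -0.08, "rx": 0, "ry": 0, "rz": 0},
  ],
)

```text
clock: 7.4
tcp_pos: [0.5497, -0.3237, 0.1608]
tool_rot: [-3.14, -0.001, -1.875]
force: [0.4, -0.2, -1.8]
width: 0.107
gripper_force: 58.6
```

Request:
send_rows(
  series=[
    {"claw": -1, "tx": 0, "ty": 0, "tz": -0.03, "rx": 0, "ry": 0, "rz": 0},
    {"claw": -1, "tx": 0, "ty": 0, "tz": -0.07, "rx": 0, "ry": 0, "rz": 0},
    {"claw": -1, "tx": 0, "ty": 0, "tz": -0.12, "rx": 0, "ry": 0, "rz": 0},
    {"claw": -1, "tx": 0, "ty": 0, "tz": -0.17, "rx": 0, "ry": 0, "rz": 0},
    {"claw": -1, "tx": 0, "ty": 0, "tz": -0.22, "rx": 0, "ry": 0, "rz": 0},
    {"claw": -1, "tx": 0, "ty": 0, "tz": -0.27, "rx": 0, "ry": 0, "rz": 0},
    {"claw": -1, "tx": 0, "ty": 0, "tz": -0.31, "rx": 0, "ry": 0, "rz": 0},
    {"claw": -1, "tx": 0, "ty": 0, "tz": -0.34, "rx": 0, "ry": 0, "rz": 0},
    {"claw": -1, "tx": 0, "ty": 0, "tz": -0.35, "rx": 0, "ry": 0, "rz": 0},
    {"claw": -1, "tx": 0, "ty": 0, "tz": -0.35, "rx": 0, "ry": 0, "rz": 0},
  ],
)

```text
clock: 8.4
tcp_pos: [0.5493, -0.3233, 0.2993]
tool_rot: [-3.142, -0.0, -1.875]
force: [-0.1, -0.1, -2.3]
width: 0.106
gripper_force: 58.6
```

Run:
```python
from h import *
for k in (.5,1): rows([pose([.55-.11*k,-.323+.565*k,.32],0,-.306+.291*k,.0185)])
A=camera("scene")[200:425,260:560]; B=camera("top")[100:325,300:600]
cv2.imwrite("pics/s4.png",np.hstack([cv2.resize(x,(400,300),interpolation=2) for x in (A,B)])[:,:,::-1])
```

```text
t [-0.6339  0.3412 -0.0057] r [ 0.     -0.0002 -0.0914] world [ 0.495 -0.041  0.302]
t [-1.2666  0.6838 -0.006 ] r [ 0.     -0.0002 -0.184 ] world [0.44  0.242 0.302]
```

View pics/s4.png

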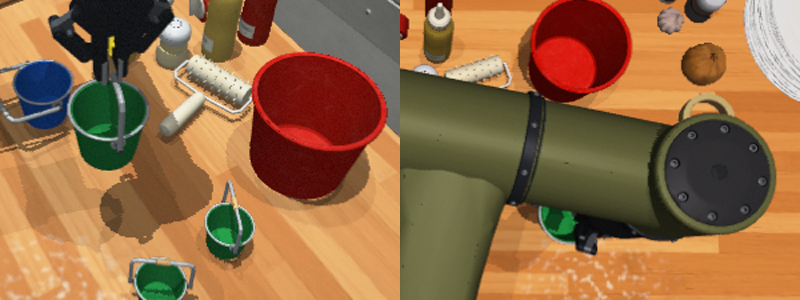

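The pail hangs level in the gripper (left tile 105,125). Next I carry it to the stand with gentle ramps.

Request:
send_rows(
  series=[
    {"claw": -1, "tx": -0.02, "ty": 0.01, "tz": 0, "rx": 0, "ry": 0, "rz": 0},
    {"claw": -1, "tx": -0.06, "ty": 0.03, "tz": 0, "rx": 0, "ry": 0, "rz": -0.01},
    {"claw": -1, "tx": -0.11, "ty": 0.06, "tz": 0, "rx": 0, "ry": 0, "rz": -0.02},
    {"claw": -1, "tx": -0.17, "ty": 0.09, "tz": 0, "rx": 0, "ry": 0, "rz": -0.03},
    {"claw": -1, "tx": -0.23, "ty": 0.125, "tz": 0, "rx": 0, "ry": 0, "rz": -0.035},
    {"claw": -1, "tx": -0.29, "ty": 0.157, "tz": 0, "rx": 0, "ry": 0, "rz": -0.04},
    {"claw": -1, "tx": -0.35, "ty": 0.19, "tz": 0, "rx": 0, "ry": 0, "rz": -0.05},
    {"claw": -1, "tx": -0.41, "ty": 0.22, "tz": 0, "rx": 0, "ry": 0, "rz": -0.06},
    {"claw": -1, "tx": -0.47, "ty": 0.254, "tz": 0, "rx": 0, "ry": 0, "rz": -0.07},
    {"claw": -1, "tx": -0.53, "ty": 0.286, "tz": 0, "rx": 0, "ry": 0, "rz": -0.08},
  ],
)

```text
clock: 9.5
tcp_pos: [0.5026, -0.0853, 0.2981]
tool_rot: [3.14, -0.0, -1.748]
force: [0.0, -0.4, -2.5]
width: 0.106
gripper_force: 58.6
```

Request:
send_rows(
  series=[
    {"claw": -1, "tx": -0.06, "ty": 0.04, "tz": 0, "rx": 0, "ry": 0, "rz": -0.01},
    {"claw": -1, "tx": -0.12, "ty": 0.08, "tz": 0, "rx": 0, "ry": 0, "rz": -0.02},
    {"claw": -1, "tx": -0.18, "ty": 0.12, "tz": 0, "rx": 0, "ry": 0, "rz": -0.03},
    {"claw": -1, "tx": -0.24, "ty": 0.16, "tz": 0, "rx": 0, "ry": 0, "rz": -0.04},
    {"claw": -1, "tx": -0.3, "ty": 0.2, "tz": 0, "rx": 0, "ry": 0, "rz": -0.05},
    {"claw": -1, "tx": -0.36, "ty": 0.24, "tz": 0, "rx": 0, "ry": 0, "rz": -0.06},
    {"claw": -1, "tx": -0.42, "ty": 0.28, "tz": 0, "rx": 0, "ry": 0, "rz": -0.07},
    {"claw": -1, "tx": -0.47, "ty": 0.315, "tz": 0, "rx": 0, "ry": 0, "rz": -0.08},
    {"claw": -1, "tx": -0.51, "ty": 0.34, "tz": 0, "rx": 0, "ry": 0, "rz": -0.085},
    {"claw": -1, "tx": -0.53, "ty": 0.355, "tz": 0, "rx": 0, "ry": 0, "rz": -0.09},
  ],
)

```text
clock: 10.5
tcp_pos: [0.4003, 0.1483, 0.2982]
tool_rot: [3.14, -0.0, -1.605]
force: [0.7, -0.8, -3.4]
width: 0.1
gripper_force: 58.6
```

Run:
```python
from h import *
S=[.568,.2411]
for p in ([-.128,0,.29],[-.128,0,.220]): rows([pose(pts(*S,-.015,p),0,-.015,.0185)])
```

```text
t [-0.2402 -0.0911  0.0666] r [ 0.001  -0.0001 -0.0125] world [0.44  0.243 0.271]
t [-0.2402 -0.0914  0.2416] r [ 0.001  -0.0001 -0.0125] world [0.44  0.243 0.202]
```

Request:
send_rows(
  series=[
    {"claw": -1, "tx": -0.03, "ty": -0.01, "tz": 0, "rx": 0, "ry": 0, "rz": 0},
    {"claw": -1, "tx": -0.07, "ty": -0.02, "tz": 0.02, "rx": 0, "ry": 0, "rz": -0.005},
    {"claw": -1, "tx": -0.11, "ty": -0.04, "tz": 0.05, "rx": 0, "ry": 0, "rz": -0.01},
    {"claw": -1, "tx": -0.15, "ty": -0.06, "tz": 0.09, "rx": 0, "ry": 0, "rz": -0.012},
    {"claw": -1, "tx": -0.19, "ty": -0.07, "tz": 0.13, "rx": 0, "ry": 0, "rz": -0.012},
    {"claw": -1, "tx": -0.22, "ty": -0.08, "tz": 0.17, "rx": 0, "ry": 0, "rz": -0.012},
    {"claw": -1, "tx": -0.235, "ty": -0.09, "tz": 0.2, "rx": 0, "ry": 0, "rz": -0.012},
    {"claw": -1, "tx": -0.24, "ty": -0.091, "tz": 0.225, "rx": 0, "ry": 0, "rz": -0.012},
    {"claw": -1, "tx": -0.24, "ty": -0.091, "tz": 0.24, "rx": 0, "ry": 0, "rz": -0.012},
    {"claw": -1, "tx": -0.24, "ty": -0.091, "tz": 0.24, "rx": 0, "ry": 0, "rz": -0.012},
  ],
)

```text
clock: 11.5
tcp_pos: [0.441, 0.2411, 0.2019]
tool_rot: [3.14, -0.001, -1.589]
force: [-0.9, -0.1, -3.1]
width: 0.105
gripper_force: 58.5
```

Run:
```python
from h import *
S=[.568,.2411]
for p in ([0,0,.220],[0,0,.182]): rows([pose(pts(*S,-.015,p),0,-.015,.0185)])
A=camera("scene")[60:285,100:400]; B=camera("top")[170:320,100:300]
cv2.imwrite("pics/s5.png",np.hstack([cv2.resize(x,(400,300),interpolation=2) for x in (A,B)])[:,:,::-1])
```

```text
t [-0.0058 -0.3174  0.0005] r [ 0.0012 -0.0007 -0.0023] world [0.568 0.241 0.202]
t [-0.0059 -0.3176  0.0955] r [ 0.0012 -0.0007 -0.0023] world [0.568 0.241 0.164]
```

View pics/s5.png

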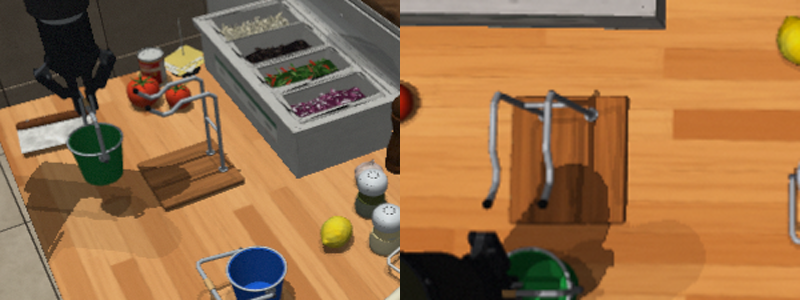

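The pail hangs level in front of the prongs (left tile 97,150), lined up with the stand. I'll advance, watch the forces, then lower.

Request:
send_rows(
  series=[
    {"claw": -1, "tx": -0.006, "ty": -0.02, "tz": 0, "rx": 0, "ry": 0, "rz": 0},
    {"claw": -1, "tx": -0.006, "ty": -0.05, "tz": 0, "rx": 0, "ry": 0, "rz": 0},
    {"claw": -1, "tx": -0.006, "ty": -0.09, "tz": 0, "rx": 0, "ry": 0, "rz": 0},
    {"claw": -1, "tx": -0.006, "ty": -0.13, "tz": 0, "rx": 0, "ry": 0, "rz": 0},
    {"claw": -1, "tx": -0.006, "ty": -0.17, "tz": 0, "rx": 0, "ry": 0, "rz": 0},
    {"claw": -1, "tx": -0.006, "ty": -0.21, "tz": 0, "rx": 0, "ry": 0, "rz": 0},
    {"claw": -1, "tx": -0.006, "ty": -0.25, "tz": 0, "rx": 0, "ry": 0, "rz": 0},
    {"claw": -1, "tx": -0.006, "ty": -0.285, "tz": 0, "rx": 0, "ry": 0, "rz": 0},
    {"claw": -1, "tx": -0.006, "ty": -0.307, "tz": 0, "rx": 0, "ry": 0, "rz": 0},
    {"claw": -1, "tx": -0.006, "ty": -0.318, "tz": 0, "rx": 0, "ry": 0, "rz": 0},
  ],
)

```text
clock: 12.6
tcp_pos: [0.5694, 0.2414, 0.202]
tool_rot: [3.14, -0.001, -1.59]
force: [-0.7, -0.3, -1.7]
width: 0.105
gripper_force: 58.5
```

Request:
send_rows(
  series=[
    {"claw": -1, "tx": 0, "ty": 0, "tz": 0, "rx": 0, "ry": 0, "rz": 0},
    {"claw": -1, "tx": 0, "ty": 0, "tz": 0.01, "rx": 0, "ry": 0, "rz": 0},
    {"claw": -1, "tx": 0, "ty": 0, "tz": 0.02, "rx": 0, "ry": 0, "rz": 0},
    {"claw": -1, "tx": 0, "ty": 0, "tz": 0.03, "rx": 0, "ry": 0, "rz": 0},
    {"claw": -1, "tx": 0, "ty": 0, "tz": 0.04, "rx": 0, "ry": 0, "rz": 0},
    {"claw": -1, "tx": 0, "ty": 0, "tz": 0.05, "rx": 0, "ry": 0, "rz": 0},
    {"claw": -1, "tx": 0, "ty": 0, "tz": 0.06, "rx": 0, "ry": 0, "rz": 0},
    {"claw": -1, "tx": 0, "ty": 0, "tz": 0.07, "rx": 0, "ry": 0, "rz": 0},
    {"claw": -1, "tx": 0, "ty": 0, "tz": 0.08, "rx": 0, "ry": 0, "rz": 0},
    {"claw": -1, "tx": 0, "ty": 0, "tz": 0.08, "rx": 0, "ry": 0, "rz": 0},
  ],
)

```text
clock: 13.6
tcp_pos: [0.5681, 0.2416, 0.1696]
tool_rot: [3.139, -0.001, -1.589]
force: [0.6, 0.2, -3.2]
width: 0.101
gripper_force: 58.6
```

Run:
```python
from h import *
S=[.568,.2411]
for p in ([0,0,.182],): rows([pose(pts(*S,-.015,p),0,-.015,.0185)])
A=camera("scene")[60:210,150:350]; B=camera("top")[170:320,100:300]
cv2.imwrite("pics/s6.png",np.hstack([cv2.resize(x,(400,300),interpolation=2) for x in (A,B)])[:,:,::-1])
```

```text
t [0.0012 0.0001 0.0153] r [ 0.0014 -0.0005 -0.002 ] world [0.568 0.241 0.164]
```

View pics/s6.png

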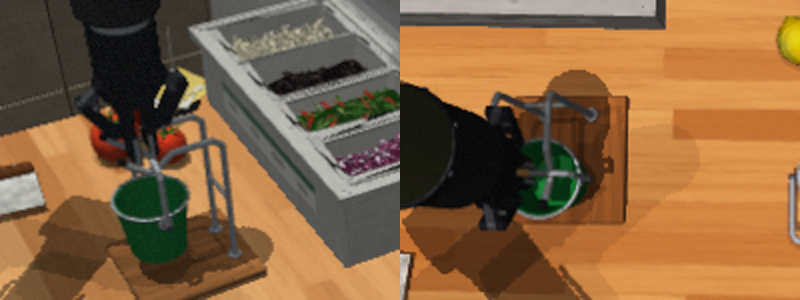

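The bail lies across the prongs with its legs outside them, and the bar is still a few mm above the troughs. I'll lower it in fine steps.

Request:
send_rows(
  series=[
    {"claw": -1, "tx": 0, "ty": 0, "tz": 0.003, "rx": 0, "ry": 0, "rz": 0},
    {"claw": -1, "tx": 0, "ty": 0, "tz": 0.006, "rx": 0, "ry": 0, "rz": 0},
    {"claw": -1, "tx": 0, "ty": 0, "tz": 0.009, "rx": 0, "ry": 0, "rz": 0},
    {"claw": -1, "tx": 0, "ty": 0, "tz": 0.012, "rx": 0, "ry": 0, "rz": 0},
    {"claw": -1, "tx": 0, "ty": 0, "tz": 0.012, "rx": 0, "ry": 0, "rz": 0},
    {"claw": -1, "tx": 0, "ty": 0, "tz": 0.012, "rx": 0, "ry": 0, "rz": 0},
  ],
)

```text
clock: 14.3
tcp_pos: [0.5683, 0.2417, 0.1657]
tool_rot: [3.141, -0.0, -1.589]
force: [0.0, 0.3, -2.7]
width: 0.105
gripper_force: 58.6
```

Request:
send_rows(
  series=[
    {"claw": -1, "tx": 0, "ty": 0, "tz": 0.003, "rx": 0, "ry": 0, "rz": 0},
    {"claw": -1, "tx": 0, "ty": 0, "tz": 0.003, "rx": 0, "ry": 0, "rz": 0},
    {"claw": -1, "tx": 0, "ty": 0, "tz": 0.003, "rx": 0, "ry": 0, "rz": 0},
  ],
)

```text
clock: 14.6
tcp_pos: [0.5683, 0.2417, 0.1645]
tool_rot: [3.141, -0.0, -1.589]
force: [0.0, -0.0, -2.4]
width: 0.102
gripper_force: 58.6
```

Request:
send_rows(
  series=[
    {"claw": -1, "tx": 0, "ty": 0, "tz": 0.003, "rx": 0, "ry": 0, "rz": 0},
    {"claw": -1, "tx": 0, "ty": 0, "tz": 0.003, "rx": 0, "ry": 0, "rz": 0},
    {"claw": -1, "tx": 0, "ty": 0, "tz": 0.003, "rx": 0, "ry": 0, "rz": 0},
  ],
)

```text
clock: 14.9
tcp_pos: [0.5683, 0.2417, 0.1633]
tool_rot: [3.14, -0.0, -1.589]
force: [1.2, 0.0, -2.8]
width: 0.107
gripper_force: 58.6
```

Request:
send_rows(
  series=[
    {"claw": -1, "tx": 0, "ty": 0, "tz": 0.003, "rx": 0, "ry": 0, "rz": 0},
    {"claw": -1, "tx": 0, "ty": 0, "tz": 0.003, "rx": 0, "ry": 0, "rz": 0},
    {"claw": -1, "tx": 0, "ty": 0, "tz": 0.003, "rx": 0, "ry": 0, "rz": 0},
  ],
)

```text
clock: 15.2
tcp_pos: [0.5685, 0.2418, 0.1627]
tool_rot: [3.141, 0.0, -1.589]
force: [-0.0, 0.4, 0.2]
width: 0.103
gripper_force: 58.9
```

The weight is off the wrist, so the bar is seated. Releasing gently.

Request:
send_rows(
  series=[
    {"claw": -0.75, "tx": 0, "ty": 0, "tz": 0, "rx": 0, "ry": 0, "rz": 0},
    {"claw": -0.7, "tx": 0, "ty": 0, "tz": 0, "rx": 0, "ry": 0, "rz": 0},
    {"claw": -0.6, "tx": 0, "ty": 0, "tz": 0, "rx": 0, "ry": 0, "rz": 0},
    {"claw": -0.45, "tx": 0, "ty": 0, "tz": 0, "rx": 0, "ry": 0, "rz": 0},
    {"claw": -0.3, "tx": 0, "ty": 0, "tz": 0, "rx": 0, "ry": 0, "rz": 0},
    {"claw": -0.3, "tx": 0, "ty": 0, "tz": 0, "rx": 0, "ry": 0, "rz": 0},
    {"claw": -0.3, "tx": 0, "ty": 0, "tz": 0, "rx": 0, "ry": 0, "rz": 0},
  ],
)

```text
clock: 15.9
tcp_pos: [0.5684, 0.2417, 0.1621]
tool_rot: [3.141, -0.0, -1.589]
force: [1.0, 0.7, -0.4]
width: 0.351
gripper_force: 0.0
```

Request:
send_rows(
  series=[
    {"claw": -0.3, "tx": 0, "ty": 0, "tz": -0.02, "rx": 0, "ry": 0, "rz": 0},
    {"claw": -0.3, "tx": 0, "ty": 0, "tz": -0.05, "rx": 0, "ry": 0, "rz": 0},
    {"claw": -0.3, "tx": 0, "ty": 0, "tz": -0.09, "rx": 0, "ry": 0, "rz": 0},
    {"claw": -0.3, "tx": 0, "ty": 0, "tz": -0.14, "rx": 0, "ry": 0, "rz": 0},
    {"claw": -0.3, "tx": 0, "ty": 0, "tz": -0.2, "rx": 0, "ry": 0, "rz": 0},
    {"claw": -0.3, "tx": 0, "ty": 0, "tz": -0.27, "rx": 0, "ry": 0, "rz": 0},
    {"claw": -0.3, "tx": 0, "ty": 0.1, "tz": -0.33, "rx": 0, "ry": 0, "rz": 0},
    {"claw": -0.3, "tx": 0, "ty": 0.2, "tz": -0.36, "rx": 0, "ry": 0, "rz": 0},
    {"claw": -0.3, "tx": 0, "ty": 0.3, "tz": -0.36, "rx": 0, "ry": 0, "rz": 0},
    {"claw": -0.3, "tx": 0, "ty": 0.35, "tz": -0.36, "rx": 0, "ry": 0, "rz": 0},
  ],
)

```text
clock: 16.9
tcp_pos: [0.4268, 0.2441, 0.3096]
tool_rot: [-3.139, 0.004, -1.588]
force: [0.3, -0.6, -0.5]
width: 0.353
gripper_force: 0.0
```

Request:
send_rows(
  series=[
    {"claw": -0.3, "tx": 0, "ty": 0, "tz": 0, "rx": 0, "ry": 0, "rz": 0},
    {"claw": -0.3, "tx": 0, "ty": 0, "tz": 0, "rx": 0, "ry": 0, "rz": 0},
    {"claw": -0.3, "tx": 0, "ty": 0, "tz": 0, "rx": 0, "ry": 0, "rz": 0},
    {"claw": -0.3, "tx": 0, "ty": 0, "tz": 0, "rx": 0, "ry": 0, "rz": 0},
    {"claw": -0.3, "tx": 0, "ty": 0, "tz": 0, "rx": 0, "ry": 0, "rz": 0},
    {"claw": -0.3, "tx": 0, "ty": 0, "tz": 0, "rx": 0, "ry": 0, "rz": 0},
    {"claw": -0.3, "tx": 0, "ty": 0, "tz": 0, "rx": 0, "ry": 0, "rz": 0},
    {"claw": -0.3, "tx": 0, "ty": 0, "tz": 0, "rx": 0, "ry": 0, "rz": 0},
    {"claw": -0.3, "tx": 0, "ty": 0, "tz": 0, "rx": 0, "ry": 0, "rz": 0},
    {"claw": -0.3, "tx": 0, "ty": 0, "tz": 0, "rx": 0, "ry": 0, "rz": 0},
  ],
)

```text
clock: 17.9
tcp_pos: [0.4285, 0.2443, 0.3063]
tool_rot: [3.141, -0.0, -1.589]
force: [-0.1, 0.0, -0.1]
width: 0.346
gripper_force: 0.0
```

Run:
```python
from h import *
A0=camera("scene")
A=A0[60:210,150:350]; B=camera("top")[170:320,100:300]
cv2.imwrite("pics/s7.png",np.hstack([cv2.resize(x,(400,300),interpolation=2) for x in (A,B)])[:,:,::-1])
for k in range(10): C=camera("scene")
d=np.abs(C.astype(int)-A0)[60:210,150:350].max(2); print((d>40).sum())
```

```text
0
```

View pics/s7.png

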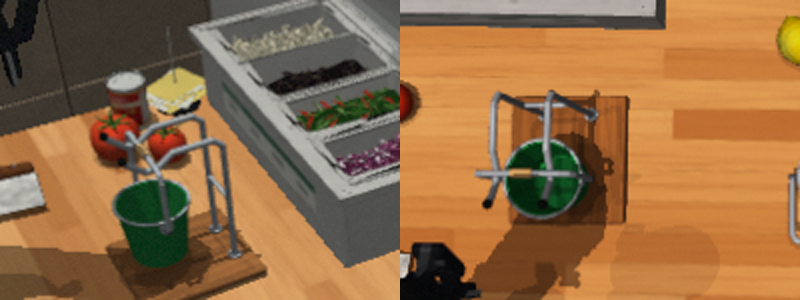

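The green pail hangs level and motionless, its bar across both prongs in the troughs (right tile 520,173), with the gripper well clear.

```bash
python3 -c "
from station import *
print(hand_in())"
```

```text
the job is handed in; nothing more can be done
None
```

The large green pail's handle was raised while it stood on the table; the pail now hangs still and level across both prongs, the gripper is clear, the blue pail was not touched, and the job was handed in at about 18.5 s.

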